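Lid and clip the picks box on the drinks trolley

TASK

The oak box of cocktail picks is loaded: close it up. Take its lid out of the slotted rack, lay it flat on the bare trolley top, knob up, and let go of it; then take it by the knob, set it on the box and push it square and fully home into the corner of the two raised rims, and swing the wire bail over until it bears down on the lid. Do not shift or upset the other things on the trolley.

Things in the scene. Friction and masses are not known exactly. Their poses are not given: they have to be found in the camera images.
- box: Fixed oak box of picks, open on top, 118 (x) by 98 (y) mm outside, walls 8 mm thick, rim 50 mm high. Origin: centre of its underside; z up. Its +x and +y walls stand 8 mm higher than the rim (58 mm): two raised rims, 8 mm thick, that form a fence corner for the lid. The -x and -y sides have none. A wire bail is hinged along the +y wall.
- box_seat (a point): Where the centre of the lid's underside must come to lie: at box (-4, -4, 50) mm, at rim height; axes as the box's. The seated lid touches both raised rims, its other two edges flush with the outside of the box, its 110 mm side along box x.
- bail (a joint): Angle of the U-shaped steel wire bail, rad: 0 = closed, its cross-bar resting on the seated 10 mm lid; about 1.57 upright; starts at 2.0 to 2.4, leaning outward past the +y wall. Range -0.12 to 2.5. Friction of about 0.2 N m (2.5 N at the bar) keeps it where it is left.
- bail_hinge (a point): Middle of the bail's hinge line, which runs along box x; at box (0, 45, 64) mm; axes as the box's.
- bail_bar (a point): Middle of the bail's cross-bar: 8 mm round, 131 mm long along box x, 82 mm from the hinge line; in box axes at hinge + 82 mm * (0, -cos q, sin q), q being the joint value. The legs (6 mm wire) run outside the box ends, at x = +-65.5 mm. The bar passes over the seated lid's knob with 15 mm to spare and lands 12 mm from the lid's -y edge.
- rack: Fixed oak rack, base 80 (x) by 130 (y) by 8 mm thick, with four 24 mm high pegs (10 by 12 mm, at x = +-11, y = +-45 mm) which leave a slot 12 mm wide along y; the lid stands in it. Origin: centre of its underside; z up.
- lid: Loose oak lid: plate 10 (x) by 110 (y) by 90 (z) mm, 0.1 to 0.15 kg, a round steel knob 22 mm across and 24 mm high in the middle of one face. x points out along the knob; origin: middle of the 110 mm edge it stands on in the rack (plate from x = -5 to 5, z = 0 to 90 mm). Starts upright in the slot, z up, knob towards rack +x (between world +y and +x+y). Lying knob up, its x axis points up.
- lid_under (a point): Centre of the lid's underside (the face without the knob), at lid (-5, 0, 45) mm; axes as the lid's.
- lid_knob (a point): Centre of the knob's end face, at lid (29, 0, 45) mm; axes as the lid's. With the lid lying flat it is 34 mm above what the lid lies on.
- bottle: Bystander: green glass bottle with swing-top clip, 76 mm across, 226 mm tall; origin at its foot.
- jug: Bystander: glass jug with handle, 90 mm across, 160 mm tall; origin at its foot.
- julep: Bystander: steel julep cup, 78 mm across, 90 mm tall; origin at its foot.
- icetray: Bystander: dark silicone ice tray, 100 by 170 by 30 mm; origin under its centre.
- jigger: Bystander: steel double jigger, 49 mm across, 85 mm tall, standing; origin at its foot.
- coasters: Bystander: stack of round coasters, 96 mm across, 15 mm high; origin at its foot.
Not all that is in view belongs to the job. What is shaped like the lid but yellow is not meant. Leave any red look-alike of the box alone.

How it is judged:
By the outcome, as a careful person would: the job done as asked, in the order asked, and still so for the second after the job is handed in, with the robot touching nothing.
It also fails if it takes over 64 s, if anything falls off the work surface, if the arm or the gripper's body presses on something with over 40 N, if the wrist force passes 120 N, or if a joint passes its speed limit or range.

ROBOT

A 7-joint arm with a two-finger parallel gripper is mounted at the origin on the work surface. World frame = base frame: x ahead of the robot, y to its left, z up, the work surface at z = 0. Lengths are in m, angles in rad, forces in N, time in s.
With the tool pointing down it reaches from about 0.35 to 0.9 m from the base axis. Payload 8.1 kg.
Tool frame: the origin (TCP) lies midway between the tips of the shut fingers; the grasp point (between the pads) lies 19 mm behind it; z points along the fingers, y is the direction in which the jaws open and shut (so a half turn about z gives the same grasp; the last joint's range is limited). The gripper opens to 92 mm and grips with 3 to 60 N. Pads are 19 mm wide; open, the fingers measure 130 mm over their backs; the gripper's body (75 mm by 190 mm) begins 47 mm behind the grasp point.
Start: joints at [1.012, 0.434, 0.025, 1.573, -0.012, 1.134, -0.075], TCP at [0.275, -0.561, 0.227] pointing down, gripper open.
Joint ranges: [-2.62, 2.62], [-0.44, 2.09], [-1.27, 1.32], [0.08, 2.57], [-1.32, 4.46], [0.12, 2], [-2.74, 2.74]. Speed limits (rad/s): [2.22, 2.22, 3.01, 3.01, 3.14, 3.14, 3.14].

INTERFACE

Orientations are given as a rotation vector (axis times angle).
In Python, from rig import r gives the robot as it stands.
- The arm moves only by the shell command python3 -m jog 'ROWS' [OPENING] [FORCE]. ROWS is JSON, a list that holds one entry, the list of rows, each a list of 6 numbers: the shift along the tool's x, y, z in mm, then the turn, a rotation vector about the tool's x, y, z in rad. A call has 1 to 12 rows; each row shifts and turns the commanded pose from where the row before left it, along the tool's axes as they then stand; what a row does not reach is not made up. A row lasts 1/8 s, in which the tool goes at most 62.5 mm and 10.7 degrees, less where a joint would pass 70% of its speed; a pose out of reach is approached as far as the arm can. A call is refused whole if a number of a shift passes 62.5 or a number of a turn 0.188, either way. A call with a gripper value outside its range is refused whole. OPENING is the closure, from 0 (fully open) to 1 (shut), set as the call begins (- or left out, the last holds). The fingers move at their own pace and stop on an object; FORCE is the grip in N (left out, the last holds). Time passes only in rows, so rows that do not move let the fingers close. It gives the time, the measured TCP pose, the force and the opening at its end, in the units of the state.
- r.observe(): the state, without advancing time (a new reading comes with each control period).
- r.capture(name): name is "scene" or "top" or "wrist"; returns a dict with "pixels" (480x640x3 uint8, red, green, blue), "K" (3x3 intrinsics, pixels), "position" and "orientation" of the camera in the world. Camera axes: x right, y down, z forward; pixel columns grow to the right and rows downward; lengths in m; the calibration is good to about 2 mm. A picture is of the moment at which its call begins. There is no depth.
- r.job_done(): hands the job in, once; it reports no verdict.
The state is a dict: "clock": time; "joint_pos": joint angles; "qvel": joint speeds; "tau": joint torques, N m; "tcp_pos": TCP position; "tool_rot": TCP orientation; "force": force on the tool from outside, world axes, zero at the start; "wrist_torque": the same for the moment, N m; "opening": finger opening in m.
Only numpy, scipy, OpenCV 4.12 (cv2) and the standard library are available. Lean on these libraries where they do the work, as an engineer would, in place of code of your own. Each camera call takes 0.05 s, during which the arm holds its last target. There are 200 camera calls.

## Working session

There is one attempt and no reset: what is moved stays moved. The work goes in short steps, Python scripts to look and compute and a shell command to move; the robot and the scene stay as the last step left them, time stands still between calls to the robot, and variables do not carry over. Pictures are saved under pics/ and viewed, about 8 in all and at most 12, crops included, and the job is handed in when it is done.

```bash
ls; mkdir -p pics
python3 - <<'E'
from rig import r
import cv2,pickle
for n in("scene","top"):
    c=r.capture(n);pickle.dump(c,open(f"pics/{n}0.pkl","wb"));cv2.imwrite(f"pics/{n}0.png",c["pixels"][:,:,::-1]);print(n,c["K"],c["position"],c["orientation"])
print(r.observe())
E
```

```text
pics
scene [[528.10256161   0.         331.99957861]
 [  0.         528.10256161 235.66766694]
 [  0.           0.           1.        ]] [1.34221117 0.4931919  0.83309508] [-1.24075604 -2.19148128  1.03011406]
top [[555.66179724   0.         308.02760521]
 [  0.         555.66179724 234.54094304]
 [  0.           0.           1.        ]] [ 0.3394023  -0.02142477  1.29364865] [-2.1018489   2.12978978 -0.15198906]
{'clock': 0.1, 'joint_pos': array([ 1.01239909,  0.43517701,  0.02493424,  1.57399877, -0.01160689,
        1.1340062 , -0.07508381]), 'qvel': array([-0.00130541, -0.00199676, -0.00062724, -0.00095287,  0.00033742,
       -0.00025588,  0.00098536]), 'tau': array([ 2.23754862e-03, -6.69129109e+01,  9.87658761e-01, -3.15146685e+01,
       -6.05545356e-02,  3.73611914e-02,  4.52328982e-05]), 'tcp_pos': array([ 0.27488334, -0.56079214,  0.22601111]), 'tool_rot': array([-3.05902566e+00, -7.09440457e-01,  6.77672831e-04]), 'force': array([0.09918658, 0.23160155, 0.11568139]), 'wrist_torque': array([-0.02363737, -0.02631615,  0.00730104]), 'opening': 0.09224542940791843}
```

View pics/top0.png

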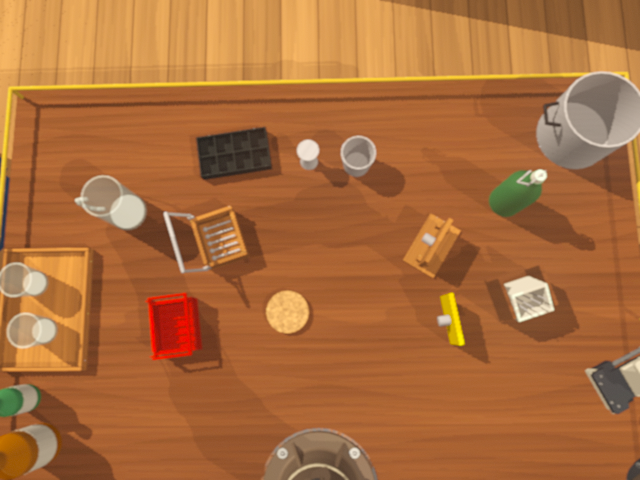

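View pics/scene0.png

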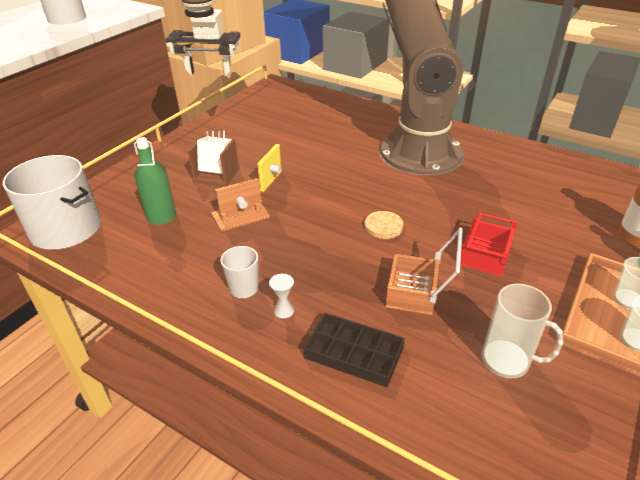

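```bash
cat > h.py <<'E'
import numpy as np,cv2,pickle
from scipy.spatial.transform import Rotation as R
def P(c,X):
    X=np.atleast_2d(X);p=R.from_rotvec(c["orientation"]).inv().apply(X-c["position"])@np.asarray(c["K"]).T
    return p[:,:2]/p[:,2:]
def ray(c,uv,z):
    d=R.from_rotvec(c["orientation"]).apply(np.linalg.solve(c["K"],[*uv,1]));return c["position"]+d*(z-c["position"][2])/d[2]
def crop(c,u,v,w=100,h=75,s=4):
    im=cv2.resize(c["pixels"][v:v+h,u:u+w,::-1],None,fx=s,fy=s,interpolation=cv2.INTER_CUBIC)
    for i in range(0,w,10): cv2.line(im,(i*s,0),(i*s,6 if (u+i)%50 else 14),(255,255,0),1)
    for i in range(0,h,10): cv2.line(im,(0,i*s),(6,i*s),(255,255,0),1)
    return im
def load(n): return pickle.load(open(f"pics/{n}.pkl","rb"))
E
python3 - <<'E'
from h import *
t=load("top0");s=load("scene0")
cv2.imwrite("pics/c1.png",np.vstack([np.hstack([crop(t,160,200),crop(t,385,205)]),np.hstack([crop(s,375,225),crop(s,190,165)])]))
for uv in((220,237),(433,245),(287,312),(515,195),(452,320),(530,300),(172,327)):print(uv,ray(t,uv,0.0))
E
```

```text
(220, 237) [0.56528299 0.22719201 0.        ]
(433, 245) [ 0.53830033 -0.27440243  0.        ]
(287, 312) [0.38685541 0.06842949 0.        ]
(515, 195) [ 0.65497207 -0.47296481  0.        ]
(452, 320) [ 0.36438887 -0.30897988  0.        ]
(530, 300) [ 0.40763534 -0.48853515  0.        ]
(172, 327) [0.3555068  0.33533025 0.        ]
```

View pics/c1.png

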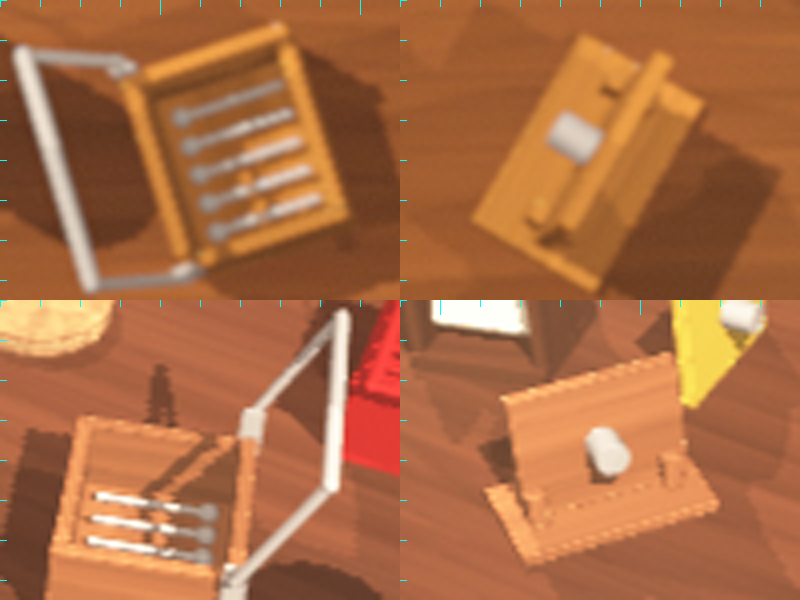

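```bash
cat > fit.py <<'E'
from h import *
from scipy.optimize import least_squares
t=load("top0");s=load("scene0")
def tp(u,v,p):return (t,np.array([u+p[0]/4,v+p[1]/4]))
def Z(a):return R.from_euler('z',a)
mm=np.array
B=lambda x,y,z:(lambda q:mm([x,y,z])/1e3)
bar=lambda x:(lambda q:mm([x,45-82*np.cos(q),64+82*np.sin(q)])/1e3)
T=lambda p,f:(t,mm([160+p[0]/4-.4,200+p[1]/4-.4]),f)
S=lambda p,f:(s,mm([375+p[0]/4-.4,225+(p[1]-300)/4-.4]),f)
ob=[T((120,78),B(59,49,58)),T((283,26),B(59,-49,58)),T((350,217),B(-59,-49,50)),T((22,52),bar(65.5)),T((92,285),bar(-65.5)),
 S((78,416),B(-59,-49,50)),S((52,545),B(59,-49,58)),S((343,313),bar(-65.5)),S((333,487),bar(65.5))]
T2=lambda p,f:(t,mm([385+(p[0]-400)/4-.4,205+p[1]/4-.4]),f)
S2=lambda p,f:(s,mm([190+(p[0]-400)/4-.4,165+(p[1]-300)/4-.4]),f)
rk=[T2((582,35),B(40,-65,8)),T2((472,220),B(40,65,8)),T2((600,292),B(-40,65,8)),T2((706,103),B(-40,-65,8)),T2((652,50),B(5,-55,98)),T2((673,62),B(-5,-55,98)),
 S2((485,490),B(-40,-65,8)),S2((533,565),B(40,-65,8)),S2((719,504),B(40,65,8)),S2((502,400),B(5,-55,98)),S2((672,354),B(5,55,98)),S2((614,460),B(29,0,53)),T2((562,128),B(29,0,53))]
def res(p,o):return np.concatenate([P(c,Z(p[2]).apply(f(p[3]))+[p[0],p[1],0])[0]-uv for c,uv,f in o])
for o,p0 in((ob,[.56,.22,.25,2.2]),(rk,[.53,-.27,1.06,0])):
    r_=least_squares(res,p0,args=(o,),loss='soft_l1');print(np.round(r_.x,4));print(np.round(res(r_.x,o).reshape(-1,2),1).tolist())
E
python3 fit.py
```

```text
[0.5564 0.2221 0.3167 2.0326]
[[-0.2, 0.3], [-0.2, -0.5], [-0.9, 0.5], [0.1, 1.4], [-0.3, 0.7], [0.1, -0.2], [-0.8, 1.8], [-0.6, 1.4], [-0.9, 0.1]]
[ 0.5349 -0.2696  1.033   0.    ]
[[-0.5, 0.5], [0.4, 1.8], [-0.9, 1.1], [-1.0, 0.2], [1.7, -0.2], [0.5, -1.0], [0.0, 0.2], [-1.8, -1.4], [0.1, -1.2], [0.1, 1.8], [-0.1, 1.3], [-0.9, 0.5], [-1.2, -0.1]]
```

```bash
cat >> h.py <<'E'
def frame(z,y):
    z=np.array(z,float);z/=np.linalg.norm(z);y=np.array(y,float);y-=z*(y@z);y/=np.linalg.norm(y);return R.from_matrix(np.c_[np.cross(y,z),y,z])
def go(p,Rt):
    from rig import r
    o=r.observe();Rc=R.from_rotvec(o["tool_rot"]);d=(np.array(p)-o["tcp_pos"])*1e3
    print("t",round(o["clock"],2),"tcp",np.round(o["tcp_pos"],4),"F",np.round(o["force"],1),"op",round(o["opening"],4),"q",np.round(o["joint_pos"],2))
    print(" shift now",np.round(Rc.inv().apply(d),1)," turn",np.round((Rc.inv()*Rt).as_rotvec(),3)," shift after",np.round(Rt.inv().apply(d),1))
rack=(np.array([.5349,-.2696,0]),1.033);box=(np.array([.5564,.2221,0]),.3167)
def w(f,p): return f[0]+R.from_euler('z',f[1]).apply(np.array(p)/1e3)
def wd(f,v): return R.from_euler('z',f[1]).apply(v)
DN=np.array([0,0,-1.])
def grasp(th,back=0,d=9,x0=20):
    lx=wd(rack,[1,0,0]);t=np.cos(th)*DN-np.sin(th)*lx
    return w(rack,[x0,0,53])+t*(d-back)/1e3, frame(t,wd(rack,[0,-1,0]))
E
python3 - <<'E'
from h import *
go([.275,-.561,.30],frame(DN,wd(rack,[0,-1,0])))
p,Rt=grasp(.6,110);print(p);go(p,frame(DN,wd(rack,[0,-1,0])));go(p,Rt)
E
```

```text
t 0.1 tcp [ 0.2749 -0.5608  0.226 ] F [0.1 0.2 0.1] op 0.0922 q [ 1.01  0.44  0.02  1.57 -0.01  1.13 -0.08]
 shift now [  0.    0.1 -74. ]  turn [-0.001 -0.    -0.577]  shift after [ -0.1   0.2 -74. ]
[ 0.57435764 -0.20344454  0.1363589 ]
t 0.1 tcp [ 0.2749 -0.5608  0.226 ] F [0.1 0.2 0.1] op 0.0922 q [ 1.01  0.44  0.02  1.57 -0.01  1.13 -0.08]
 shift now [ 426.2 -188.9   89.9]  turn [-0.001 -0.    -0.577]  shift after [460.3  74.2  89.7]
t 0.1 tcp [ 0.2749 -0.5608  0.226 ] F [0.1 0.2 0.1] op 0.0922 q [ 1.01  0.44  0.02  1.57 -0.01  1.13 -0.08]
 shift now [ 426.2 -188.9   89.9]  turn [-0.174 -0.583 -0.559]  shift after [ 430.5   74.2 -185.9]
```

```bash
python3 -m jog '[[[0,0,-40,0,0,-0.145],[0,0,-40,0,0,-0.145],[0,0,0,0,0,-0.145],[0,0,0,0,0,-0.142],[50,8,0,0,0,0],[50,8,0,0,0,0],[50,8,0,0,0,0],[50,8,0,0,0,0],[50,8,0,0,0,0],[50,8,0,0,0,0],[50,8,0,0,0,0],[50,8,0,0,0,0]]]' 0; python3 -m jog '[[[50,8,0,0,0,0],[0,0,0,0,-0.15,0],[0,0,0,0,-0.15,0],[0,0,0,0,-0.15,0],[0,0,0,0,-0.15,0],[0,0,0,0,0,0]]]'
python3 -c "
from h import *
go(*grasp(.6,110))"
```

```text
clock: 1.6
tcp_pos: [0.5357, -0.2492, 0.3064]
tool_rot: [-2.732, -1.551, 0.001]
force: [0.8, -0.0, -0.3]
opening: 0.092
clock: 2.35
tcp_pos: [0.5683, -0.2082, 0.304]
tool_rot: [2.389, 1.368, -0.743]
force: [0.3, 0.7, 0.1]
opening: 0.0919
t 2.35 tcp [ 0.5683 -0.2082  0.304 ] F [0.3 0.7 0.1] op 0.0919 q [ 0.07  0.52 -0.17  1.4   0.56  1.61 -0.71]
 shift now [100.6   3.6 134.2]  turn [-0.001  0.     0.007]  shift after [100.6   2.7 134.3]
```

```bash
python3 -m jog '[[[34,1,45,0,0,0],[34,1,45,0,0,0],[33,1,44,0,0,0],[0,0,0,0,0,0]]]'
python3 - <<'E'
from h import *
from rig import r
go(*grasp(.6,0))
c=r.capture("wrist");pickle.dump(c,open("pics/w1.pkl","wb"))
im=c["pixels"][:,:,::-1].copy()
for f in([29,0,53],[5,-55,98],[5,55,98],[-5,-55,98],[-5,55,98],[40,65,8],[40,-65,8],[29,11,53],[29,-11,53],[29,0,64]):
    u=P(c,w(rack,f))[0];cv2.circle(im,tuple(int(i) for i in np.round(u)),3,(255,0,255),-1)
cv2.imwrite("pics/w1.png",im)
E
```

```text
clock: 2.85
tcp_pos: [0.5714, -0.208, 0.1365]
tool_rot: [2.396, 1.359, -0.747]
force: [0.3, -1.4, 1.0]
opening: 0.0916
t 2.85 tcp [ 0.5714 -0.208   0.1365] F [ 0.3 -1.4  1. ] op 0.0916 q [ 0.07  0.68 -0.16  1.57  0.59  1.34 -0.89]
 shift now [  4.7   0.9 107.1]  turn [-0.006  0.001  0.001]  shift after [  4.6   0.2 107.1]
```

View pics/w1.png

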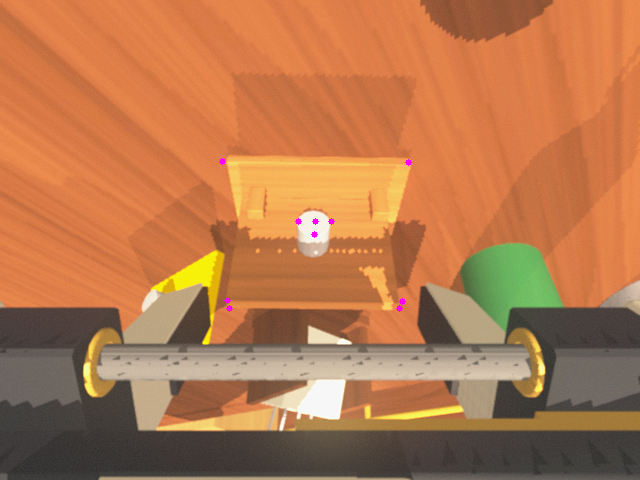

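```bash
python3 -m jog '[[[4.5,0.5,30,0,0,0],[0,0,30,0,0,0],[0,0,25,0,0,0],[0,0,15,0,0,0],[0,0,7,0,0,0],[0,0,0,0,0,0]]]'
python3 -c "
from h import *
go(*grasp(.6,0))"
```

```text
clock: 3.65
tcp_pos: [0.546, -0.2557, 0.0491]
tool_rot: [2.393, 1.357, -0.738]
force: [0.4, 1.2, 1.2]
opening: 0.092
t 3.65 tcp [ 0.546  -0.2557  0.0491] F [0.4 1.2 1.2] op 0.092 q [ 0.12  0.75 -0.14  1.68  0.67  1.15 -0.95]
 shift now [-0.2 -2.4  4.5]  turn [ 0.001 -0.001 -0.001]  shift after [-0.2 -2.4  4.5]
```

```bash
python3 -m jog '[[[0,-2,4,0,0,0],[0,0,0,0,0,0]]]'; python3 -m jog '[[[0,0,0,0,0,0],[0,0,0,0,0,0],[0,0,0,0,0,0],[0,0,0,0,0,0],[0,0,0,0,0,0],[0,0,0,0,0,0]]]' 1 30
python3 -c "
from h import *
go(*grasp(.6,0))"
```

```text
clock: 3.9
tcp_pos: [0.5426, -0.2562, 0.0451]
tool_rot: [2.392, 1.359, -0.74]
force: [-0.4, -1.0, -0.2]
opening: 0.0915
clock: 4.65
tcp_pos: [0.5425, -0.2565, 0.0449]
tool_rot: [2.392, 1.358, -0.74]
force: [0.2, -0.2, -0.3]
opening: 0.0365
t 4.65 tcp [ 0.5425 -0.2565  0.0449] F [ 0.2 -0.2 -0.3] op 0.0365 q [ 0.12  0.75 -0.13  1.69  0.67  1.14 -0.95]
 shift now [-0.6  0.2 -0.4]  turn [-0.  0. -0.]  shift after [-0.6  0.2 -0.4]
```

```bash
python3 -m jog '[[[0,0,0,0,0,0],[0,0,0,0,0,0],[0,0,0,0,0,0],[0,0,0,0,0,0]]]' 1 40
python3 -c "
from h import *
go(*grasp(.6,0))"
```

```text
clock: 5.15
tcp_pos: [0.5425, -0.2565, 0.045]
tool_rot: [2.392, 1.358, -0.74]
force: [-1.5, -0.0, -0.2]
opening: 0.0209
t 5.15 tcp [ 0.5425 -0.2565  0.045 ] F [-1.5 -0.  -0.2] op 0.0209 q [ 0.12  0.75 -0.13  1.69  0.67  1.14 -0.95]
 shift now [-0.6  0.2 -0.4]  turn [-0.  0. -0.]  shift after [-0.6  0.2 -0.4]
```

```bash
python3 -m jog '[[[-8.5,0,-12.4,0,0,0],[-8.5,0,-12.4,0,0,0],[-17,0,-24.8,0,0,0],[-22.6,0,-33,0,0,0],[-22.6,0,-33,0,0,0],[0,0,0,0,0,0]]]'
cat >> h.py <<'E'
def lay(th1,pos,az,h,d=9,x0=15):
    # lid flat, knob up; tool leans so its axis points along azimuth az; lid centre at pos, underside at height h
    f=np.array([np.cos(az),np.sin(az),0]);t=np.sin(th1)*DN+np.cos(th1)*f
    return np.array([*pos,h+.010+x0/1e3])+t*d/1e3, frame(t,np.cross([0,0,1],f)), f
E
python3 - <<'E'
from h import *
from rig import r
for az in (0,.2,-.3):
  for s in (1,-1):
    p,Rt,f=lay(.6,(.5,-.08),az,.1);Rt=frame(Rt.as_matrix()[:,2],s*Rt.as_matrix()[:,1]);print(az,s);go(p,Rt)
c=r.capture("wrist");cv2.imwrite("pics/w2.png",cv2.resize(c["pixels"][:,:,::-1],(400,300)))
E
```

```text
clock: 5.9
tcp_pos: [0.5443, -0.2568, 0.1894]
tool_rot: [2.392, 1.354, -0.731]
force: [0.2, 0.9, -1.1]
opening: 0.021
0 1
t 5.9 tcp [ 0.5443 -0.2568  0.1894] F [ 0.2  0.9 -1.1] op 0.021 q [ 0.14  0.58 -0.16  1.6   0.61  1.36 -0.8 ]
 shift now [ 148.5 -122.8  -17.9]  turn [-1.492 -0.216 -1.502]  shift after [ 78.2 176.8   8.8]
0 -1
t 5.9 tcp [ 0.5443 -0.2568  0.1894] F [ 0.2  0.9 -1.1] op 0.021 q [ 0.14  0.58 -0.16  1.6   0.61  1.36 -0.8 ]
 shift now [ 148.5 -122.8  -17.9]  turn [-0.205  1.411  1.118]  shift after [ -78.2 -176.8    8.8]
0.2 1
t 5.9 tcp [ 0.5443 -0.2568  0.1894] F [ 0.2  0.9 -1.1] op 0.021 q [ 0.14  0.58 -0.16  1.6   0.61  1.36 -0.8 ]
 shift now [ 149.5 -123.7  -18.6]  turn [-1.633 -0.183 -1.642]  shift after [ 57.8 182.1  38.5]
0.2 -1
t 5.9 tcp [ 0.5443 -0.2568  0.1894] F [ 0.2  0.9 -1.1] op 0.021 q [ 0.14  0.58 -0.16  1.6   0.61  1.36 -0.8 ]
 shift now [ 149.5 -123.7  -18.6]  turn [-0.164  1.466  0.904]  shift after [ -57.8 -182.1   38.5]
-0.3 1
t 5.9 tcp [ 0.5443 -0.2568  0.1894] F [ 0.2  0.9 -1.1] op 0.021 q [ 0.14  0.58 -0.16  1.6   0.61  1.36 -0.8 ]
 shift now [ 146.8 -121.9  -16.8]  turn [-1.279 -0.259 -1.29 ]  shift after [106.6 155.8 -32.7]
-0.3 -1
t 5.9 tcp [ 0.5443 -0.2568  0.1894] F [ 0.2  0.9 -1.1] op 0.021 q [ 0.14  0.58 -0.16  1.6   0.61  1.36 -0.8 ]
 shift now [ 146.8 -121.9  -16.8]  turn [-0.265  1.306  1.434]  shift after [-106.6 -155.8  -32.7]
```

View pics/w2.png

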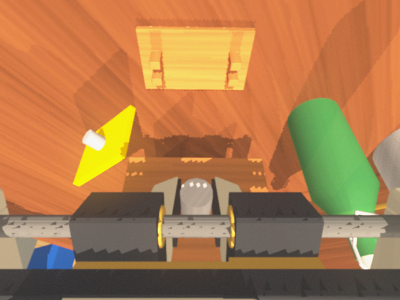

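Run:
```python
from h import *
p,Rt,f=lay(.6,(.5,-.08),0,.2);Rt=frame(Rt.as_matrix()[:,2],-Rt.as_matrix()[:,1]);print(p);go(p,Rt)
```

```text
[ 0.50742802 -0.08        0.21991822]
t 5.95 tcp [ 0.5433 -0.2566  0.1873] F [ 0.6  0.2 -0.9] op 0.0211 q [ 0.14  0.58 -0.16  1.6   0.61  1.35 -0.8 ]
 shift now [  91.5 -121.3 -102.3]  turn [-0.207  1.413  1.118]  shift after [   6.6 -176.6  -48. ]
```

```bash
python3 -m jog '[[[15,-20,-30,0,0,0],[15,-20,-30,0,0,0],[20,-25,-20,0,0,0],[20,-28,-15,0,0,0],[21,-28,-7,0,0,0],[0,0,0,-0.017,0.118,0.093],[0,0,0,-0.017,0.118,0.093],[0,0,0,-0.017,0.118,0.093],[0,0,0,-0.017,0.118,0.093],[0,0,0,-0.017,0.118,0.093],[0,0,0,-0.017,0.118,0.093],[0,0,0,0,0,0]]]'
python3 - <<'E'
from h import *
p,Rt,f=lay(.6,(.5,-.08),0,.2);Rt=frame(Rt.as_matrix()[:,2],-Rt.as_matrix()[:,1]);print(p);go(p,Rt)
E
```

```text
clock: 7.45
tcp_pos: [0.5039, -0.0821, 0.2171]
tool_rot: [2.856, 0.782, 0.342]
force: [1.3, -0.3, -1.0]
opening: 0.0207
[ 0.50742802 -0.08        0.21991822]
t 7.45 tcp [ 0.5039 -0.0821  0.2171] F [ 1.3 -0.3 -1. ] op 0.0207 q [ 0.19  0.13 -0.23  2.08  0.21  0.69 -1.21]
 shift now [ 4.6  0.5 -2. ]  turn [-0.106  0.713  0.556]  shift after [ 4.4 -2.1  1.3]
```

```bash
python3 -m jog '[[[0,0,0,-0.017,0.118,0.093],[0,0,0,-0.017,0.118,0.093],[0,0,0,-0.017,0.118,0.093],[0,0,0,-0.017,0.118,0.093],[0,0,0,-0.017,0.118,0.093],[0,0,0,-0.017,0.118,0.093],[0,0,0,0,0,0],[0,0,0,0,0,0]]]'
python3 - <<'E'
from h import *
p,Rt,f=lay(.6,(.5,-.08),0,.2);Rt=frame(Rt.as_matrix()[:,2],-Rt.as_matrix()[:,1]);print(p);go(p,Rt)
E
```

```text
clock: 8.45
tcp_pos: [0.5038, -0.0673, 0.219]
tool_rot: [2.934, 0.381, 1.003]
force: [0.7, -0.7, -1.2]
opening: 0.0211
[ 0.50742802 -0.08        0.21991822]
t 8.45 tcp [ 0.5038 -0.0673  0.219 ] F [ 0.7 -0.7 -1.2] op 0.0211 q [ 0.76  0.05 -0.63  2.36 -0.85  0.15 -0.36]
 shift now [ 0.4 13.2  0.6]  turn [-0.099  0.31   0.225]  shift after [ 2.8 12.7  2.4]
```

```bash
python3 - <<'E'
from h import *
go([.45,-.1,.25],frame(DN,[0,-1,0]))
E
python3 -m jog '[[[0,0,-20,0,-0.16,0],[0,0,-20,0,-0.16,0],[0,0,0,0,-0.16,0],[0,0,0,0,-0.16,0],[0,0,0,0,0,-0.15],[0,0,0,0,0,-0.15],[0,0,0,0,0,-0.15],[0,0,0,0,0,-0.15],[0,0,0,0,0,-0.15],[0,0,0,0,0,-0.15],[0,0,0,0,0,-0.15],[0,0,0,0,0,-0.15]]]'
python3 - <<'E'
from h import *
go([.45,-.1,.25],frame(DN,wd((0,-.24),[0,1,0])))
E
```

```text
t 8.45 tcp [ 0.5038 -0.0673  0.219 ] F [ 0.7 -0.7 -1.2] op 0.0211 q [ 0.76  0.05 -0.63  2.36 -0.85  0.15 -0.36]
 shift now [-30.1  22.6 -59.2]  turn [ 0.018 -0.656  0.249]  shift after [-53.8  32.7 -31. ]
clock: 9.95
tcp_pos: [0.4977, -0.0408, 0.2322]
tool_rot: [2.198, 2.025, 0.274]
force: [0.3, 0.2, -0.8]
opening: 0.0206
t 9.95 tcp [ 0.4977 -0.0408  0.2322] F [ 0.3  0.2 -0.8] op 0.0206 q [ 0.51  0.15 -0.57  2.02  0.1   0.77 -0.2 ]
 shift now [-62.  -37.4 -29.4]  turn [ 0.215  0.128 -1.406]  shift after [ 32.3 -68.9 -17.8]
```

```bash
python3 -m jog '[[[0,0,0,0.024,0.014,-0.156],[0,0,0,0.024,0.014,-0.156],[0,0,0,0.024,0.014,-0.156],[0,0,0,0.024,0.014,-0.156],[0,0,0,0.024,0.014,-0.156],[0,0,0,0.024,0.014,-0.156],[0,0,0,0.024,0.014,-0.156],[0,0,0,0.024,0.014,-0.156],[0,0,0,0.024,0.014,-0.156],[15,-35,-9,0,0,0],[15,-35,-9,0,0,0],[0,0,0,0,0,0]]]'
python3 - <<'E'
from h import *
go([.45,-.1,.25],frame(DN,wd((0,-.24),[0,1,0])))
def L(az,h):
    p,Rt,f=lay(.6,(.44,-.10),az,h);m=Rt.as_matrix();return p,frame(m[:,2],-m[:,1])
go(*L(2.9,.2))
E
```

```text
clock: 11.45
tcp_pos: [0.4504, -0.1044, 0.2502]
tool_rot: [0.394, 3.116, -0.005]
force: [0.5, -0.8, -0.9]
opening: 0.0208
t 11.45 tcp [ 0.4504 -0.1044  0.2502] F [ 0.5 -0.8 -0.9] op 0.0208 q [ 0.78  0.24 -0.79  1.87  0.19  1.11  1.23]
 shift now [1.5 4.1 0.2]  turn [-0.003  0.001 -0.012]  shift after [1.4 4.1 0.2]
t 11.45 tcp [ 0.4504 -0.1044  0.2502] F [ 0.5 -0.8 -0.9] op 0.0208 q [ 0.78  0.24 -0.79  1.87  0.19  1.11  1.23]
 shift now [18.6  1.6 30.3]  turn [ 0.002  0.972 -0.011]  shift after [-14.5   1.7  32.4]
```

Now tilt +0.97 about tool y.

```bash
python3 -m jog '[[[0,0,0,0,0.12,0],[0,0,0,0,0.12,0],[0,0,0,0,0.12,0],[0,0,0,0,0.12,0],[0,0,0,0,0.12,0],[0,0,0,0,0.12,0],[0,0,0,0,0.12,0],[0,0,0,0,0.13,-0.01],[0,0,0,0,0,0],[0,0,0,0,0,0]]]'
cat >> h.py <<'E'
def L(az,h,pos=(.44,-.10)):
    p,Rt,f=lay(.6,pos,az,h);m=Rt.as_matrix();return p,frame(m[:,2],-m[:,1])
E
python3 - <<'E'
from h import *
go(*L(2.9,.03))
E
```

```text
clock: 12.7
tcp_pos: [0.4464, -0.1003, 0.2402]
tool_rot: [-0.258, -2.217, -0.124]
force: [0.2, 1.6, -1.1]
opening: 0.0209
t 12.7 tcp [ 0.4464 -0.1003  0.2402] F [ 0.2  1.6 -1.1] op 0.0209 q [ 0.37  0.78 -0.4   1.32  0.06  1.97  1.28]
 shift now [-142.1   -0.7  127.2]  turn [-0.01   0.058  0.005]  shift after [-149.3   -1.3  118.7]
```

```bash
python3 -m jog '[[[-22,0,19,0,0,0],[-22,0,19,0,0,0],[-22,0,19,0,0,0],[-22,0,19,0,0,0],[-22,0,19,0,0,0],[-11,0,10,-0.01,0.058,0.005],[0,0,0,0,0,0]]]'
python3 - <<'E'
from h import *
from rig import r
go(*L(2.9,.0))
c=r.capture("scene");pickle.dump(c,open("pics/s2.pkl","wb"));u=P(c,[.44,-.1,.05])[0].astype(int);print(u)
cv2.imwrite("pics/s2.png",crop(c,max(u[0]-100,0),u[1]-75,200,150,4))
E
```

```text
clock: 13.58
tcp_pos: [0.4363, -0.0995, 0.0793]
tool_rot: [-0.265, -2.156, -0.144]
force: [1.1, -0.6, -0.5]
opening: 0.0208
t 13.57 tcp [ 0.4363 -0.0995  0.0793] F [ 1.1 -0.6 -0.5] op 0.0208 q [ 0.37  0.99 -0.38  1.4   0.1   1.77  1.28]
 shift now [-47.    0.2  36.5]  turn [ 0.005 -0.003 -0.   ]  shift after [-46.9   0.4  36.6]
[315 201]
```

View pics/s2.png

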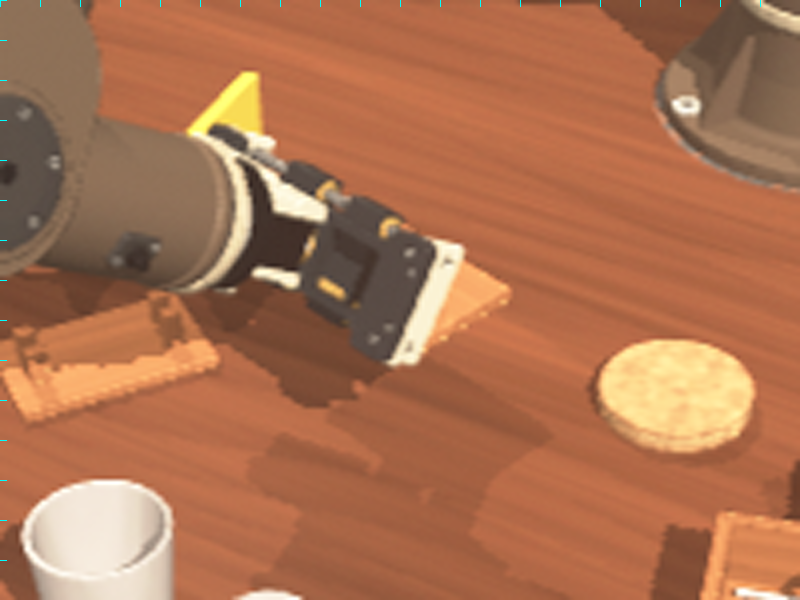

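```bash
python3 -m jog '[[[-16,0,12.4,0,0,0],[-16,0,12.4,0,0,0],[-5,0,4,0,0,0],[0,0,0,0,0,0]]]';python3 -m jog '[[[-2.4,0,1.8,0,0,0],[-2.4,0,1.8,0,0,0],[0,0,0,0,0,0]]]'
python3 - <<'E'
from h import *
go(*L(2.9,.0))
E
```

```text
clock: 14.12
tcp_pos: [0.4329, -0.0991, 0.0325]
tool_rot: [-0.265, -2.154, -0.142]
force: [0.3, -0.1, -0.8]
opening: 0.021
clock: 14.5
tcp_pos: [0.433, -0.0991, 0.0269]
tool_rot: [-0.266, -2.155, -0.142]
force: [0.3, -0.6, -1.5]
opening: 0.0206
t 14.5 tcp [ 0.433  -0.0991  0.0269] F [ 0.3 -0.6 -1.5] op 0.0206 q [ 0.37  1.05 -0.37  1.4   0.12  1.69  1.29]
 shift now [-5.6  0.8  4.3]  turn [ 0.004 -0.003 -0.002]  shift after [-5.6  0.8  4.3]
```

```bash
for i in 1 2 3; do python3 -m jog '[[[-1.6,0,1.2,0,0,0],[0,0,0,0,0,0]]]'|grep -E 'pos|force'; done
```

```text
tcp_pos: [0.4328, -0.0991, 0.0249]
force: [0.2, -0.3, -1.3]
tcp_pos: [0.4327, -0.0991, 0.0228]
force: [0.4, -0.3, -0.9]
tcp_pos: [0.4327, -0.099, 0.0211]
force: [-0.3, 0.3, 1.2]
```

```bash
for i in 1 2; do python3 -m jog '[[[-0.8,0,0.6,0,0,0],[0,0,0,0,0,0]]]'|grep -E 'pos|force'; done
```

```text
tcp_pos: [0.4326, -0.0992, 0.0206]
force: [1.2, -0.9, 6.1]
tcp_pos: [0.4326, -0.0994, 0.0203]
force: [0.5, -3.2, 9.6]
```

```bash
python3 -m jog '[[[0,0,0,0,0,0],[0,0,0,0,0,0],[0,0,0,0,0,0],[0,0,0,0,0,0],[0,0,0,0,0,0],[0,0,0,0,0,0],[0,0,-10,0,0,0],[0,0,-30,0,0,0],[0,0,-40,0,0,0],[0,0,-40,0,0,0],[0,0,0,0,0,0]]]' 0
python3 - <<'E'
from h import *
from rig import r
go([.44,-.1,.15],frame(DN,wd((0,-.24),[0,1,0])))
c=r.capture("scene");t=r.capture("top");pickle.dump(c,open("pics/s3.pkl","wb"));pickle.dump(t,open("pics/t3.pkl","wb"))
u=P(c,[.44,-.1,.03])[0].astype(int);v=P(t,[.44,-.1,.02])[0].astype(int);print(u,v)
cv2.imwrite("pics/s3.png",np.hstack([crop(c,u[0]-50,u[1]-50,100,100,4),crop(t,v[0]-50,v[1]-50,100,100,4)]))
E
```

```text
clock: 17.12
tcp_pos: [0.5315, -0.1234, 0.0876]
tool_rot: [-0.267, -2.16, -0.143]
force: [-0.6, -0.4, -0.8]
opening: 0.0915
t 17.12 tcp [ 0.5315 -0.1234  0.0876] F [-0.6 -0.4 -0.8] op 0.0915 q [ 0.32  1.11 -0.34  1.05  0.11  1.98  1.32]
 shift now [104.9   0.5  42.5]  turn [ 0.005 -0.969 -0.005]  shift after [ 94.4   1.  -62.4]
[315 207] [359 287]
```

View pics/s3.png

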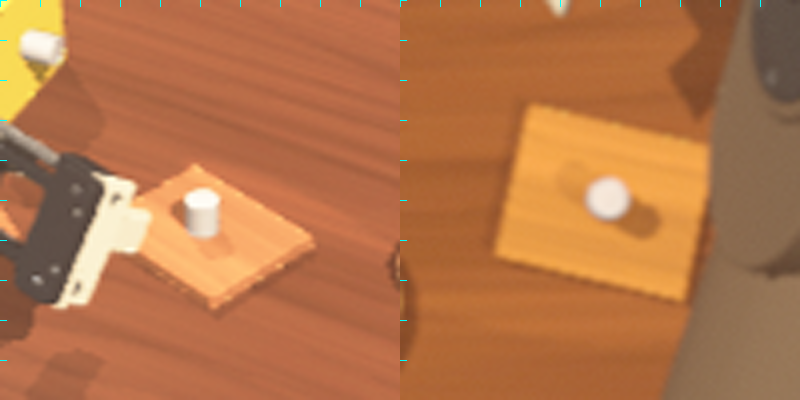

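```bash
cat > m.py <<'E'
from h import *
t=load("t3");k=lambda a,b:(309+(a-400)/4-.4,237+b/4-.4)
kn=ray(t,k(607,198),.034);C=[ray(t,k(*p),.01) for p in((528,103),(497,255),(685,302))]
e=C[0]-C[1];l=C[1]-C[2];print("knob",kn,"centre",(C[0]+C[2])/2,"len",np.linalg.norm(l),np.linalg.norm(e),"az",np.arctan2(l[1],l[0]),np.arctan2(-e[0],e[1]))
E
python3 m.py
python3 -m jog '[[[0,0,-30,0,-0.14,0],[30,0,-30,0,-0.14,0],[20,0,0,0,-0.14,0],[20,0,0,0,-0.14,0],[20,0,0,0,-0.14,0],[0,0,0,0,-0.14,0],[0,0,0,0,-0.13,0],[0,0,0,0,0,0]]]'
python3 -c "
from h import *
go([.433,-.1,.15],frame(DN,wd((0,-.24),[0,1,0])))"
```

```text
knob [ 0.44168212 -0.10013738  0.034     ] centre [ 0.44156071 -0.10089513  0.01      ] len 0.1102322140236481 0.08969162549745484 az 1.3143084182979623 -1.7907453227380394
clock: 18.23
tcp_pos: [0.5024, -0.1174, 0.177]
tool_rot: [-0.384, -3.113, -0.0]
force: [-0.2, 0.3, -0.1]
opening: 0.0921
t 18.23 tcp [ 0.5024 -0.1174  0.177 ] F [-0.2  0.3 -0.1] op 0.0921 q [ 0.49  0.36 -0.47  1.87  0.19  0.97  1.26]
 shift now [71.4 -0.  27.4]  turn [-0.    -0.005 -0.006]  shift after [71.5  0.4 27. ]
```

```bash
python3 -m jog '[[[31,0,30,0,0,0],[31,0,30,0,0,0],[0,0,30,0,0,0],[0,0,30,0,0,0],[0,0,25,0,0,0],[0,0,0,0,0,0]]]'
python3 -c "
from h import *
go([.4417,-.1003,.014],frame(DN,wd((0,-.24),[0,1,0])))"
```

```text
clock: 18.98
tcp_pos: [0.4438, -0.102, 0.0303]
tool_rot: [-0.384, -3.108, -0.003]
force: [0.2, 0.5, 0.1]
opening: 0.0919
t 18.98 tcp [ 0.4438 -0.102   0.0303] F [0.2 0.5 0.1] op 0.0919 q [ 0.41  0.49 -0.39  2.15  0.33  0.57  1.1 ]
 shift now [ 2.3  1.1 16.3]  turn [ 0.001 -0.01  -0.006]  shift after [ 2.4  1.1 16.3]
```

```bash
python3 -m jog '[[[2.3,1.1,8,0,-0.01,-0.006],[0,0,8,0,0,0],[0,0,0,0,0,0]]]'; python3 -m jog '[[[0,0,0,0,0,0],[0,0,0,0,0,0],[0,0,0,0,0,0],[0,0,0,0,0,0],[0,0,0,0,0,0],[0,0,0,0,0,0],[0,0,0,0,0,0],[0,0,0,0,0,0],[0,0,0,0,0,0],[0,0,0,0,0,0]]]' 1 30
python3 -c "
from h import *
go([.4417,-.1003,.014],frame(DN,wd((0,-.24),[0,1,0])))"
```

```text
clock: 19.35
tcp_pos: [0.443, -0.1006, 0.0162]
tool_rot: [0.376, 3.113, 0.0]
force: [0.0, 0.1, -0.7]
opening: 0.0917
clock: 20.6
tcp_pos: [0.4431, -0.1006, 0.0163]
tool_rot: [0.376, 3.113, 0.001]
force: [-0.6, -0.9, 0.2]
opening: 0.021
t 20.6 tcp [ 0.4431 -0.1006  0.0163] F [-0.6 -0.9  0.2] op 0.021 q [ 0.39  0.5  -0.37  2.17  0.36  0.52  1.08]
 shift now [ 1.4 -0.1  2.2]  turn [ 0.001  0.006 -0.   ]  shift after [ 1.4 -0.1  2.3]
```

```bash
python3 -m jog '[[[0,0,-20,0,0,0],[0,0,-40,0,0,0],[0,0,-50,0,0,0],[0,0,0,0,0,0]]]'
python3 -c "
from h import *
go(w(box,[-10,-10,96.3]),frame(DN,wd(box,[1,0,0])))"
```

```text
clock: 21.1
tcp_pos: [0.4447, -0.1007, 0.1293]
tool_rot: [0.375, 3.106, -0.0]
force: [-0.4, -0.4, -1.4]
opening: 0.0208
t 21.1 tcp [ 0.4447 -0.1007  0.1293] F [-0.4 -0.4 -1.4] op 0.0208 q [ 0.5   0.32 -0.49  2.07  0.21  0.78  1.22]
 shift now [-28.  326.3  33.8]  turn [0.008 0.011 1.014]  shift after [261.9 196.7  33. ]
```

```bash
python3 -m jog '[[[0,0,0,0,0,0.145],[0,0,0,0,0,0.145],[0,0,0,0,0,0.145],[0,0,0,0,0,0.145],[0,0,0,0,0,0.145],[0,0,0,0,0,0.145],[0,0,0,0,0,0.144]]]'
python3 -m jog '[[[40,30,-2,0,0,0],[40,30,-2,0,0,0],[40,30,0,0,0,0],[40,30,0,0,0,0],[40,30,0,0,0,0],[30,22,0,0,0,0],[0,0,0,0,0,0]]]'
python3 -c "
from h import *
go(w(box,[-10,-10,96.3]),frame(DN,wd(box,[1,0,0])))"
```

```text
clock: 21.98
tcp_pos: [0.4416, -0.1005, 0.1251]
tool_rot: [1.847, 2.536, 0.004]
force: [0.1, -0.1, -0.9]
opening: 0.0213
clock: 22.85
tcp_pos: [0.5338, 0.1753, 0.1294]
tool_rot: [1.835, 2.545, 0.006]
force: [-0.1, -0.9, -1.1]
opening: 0.0213
t 22.85 tcp [0.5338 0.1753 0.1294] F [-0.1 -0.9 -1.1] op 0.0213 q [-0.18  0.45 -0.31  1.83  0.18  0.88 -0.26]
 shift now [27.3 26.  33.3]  turn [0.005 0.001 0.005]  shift after [27.4 26.1 33.1]
```

```bash
python3 -m jog '[[[13,13,0,0.005,0,0.005],[14,13,0,0,0,0],[0,0,10,0,0,0],[0,0,8,0,0,0],[0,0,0,0,0,0]]]'
python3 - <<'E'
from h import *
from rig import r
go(w(box,[-10,-10,66.3]),frame(DN,wd(box,[1,0,0])))
c=r.capture("wrist");t=r.capture("top");s=r.capture("scene")
for n,k in(("w4",c),("t4",t),("s4",s)):pickle.dump(k,open(f"pics/{n}.pkl","wb"))
im=c["pixels"][:,:,::-1].copy()
for k in (t,s):k["pixels"]=k["pixels"].copy()
for f in([59,49,58],[59,-49,58],[-59,-49,50],[-59,49,58],[-65.5,45,64],[65.5,45,64]):
    cv2.circle(im,tuple(P(c,w(box,f))[0].round().astype(int)),3,(255,0,255),-1)
cv2.imwrite("pics/w4.png",np.vstack([np.hstack([crop(t,160,200),crop(s,375,225)]),cv2.resize(im[90:],(800,488))[:300]]))
cv2.imwrite("pics/w4.png",np.hstack([np.vstack([crop(t,160,200),crop(s,375,225)]),cv2.resize(im,(400,300))[[min(i//1,299) for i in range(600)]]]))
E
```

```text
clock: 23.48
tcp_pos: [0.5498, 0.2041, 0.1117]
tool_rot: [1.85, 2.537, -0.004]
force: [-0.0, -0.4, -0.7]
opening: 0.0214
t 23.48 tcp [0.5498 0.2041 0.1117] F [-0.  -0.4 -0.7] op 0.0214 q [-0.24  0.51 -0.3   1.78  0.19  0.88 -0.31]
 shift now [ 5.2  1.9 45.3]  turn [-0.001  0.003 -0.006]  shift after [ 5.1  1.9 45.4]
```

View pics/w4.png

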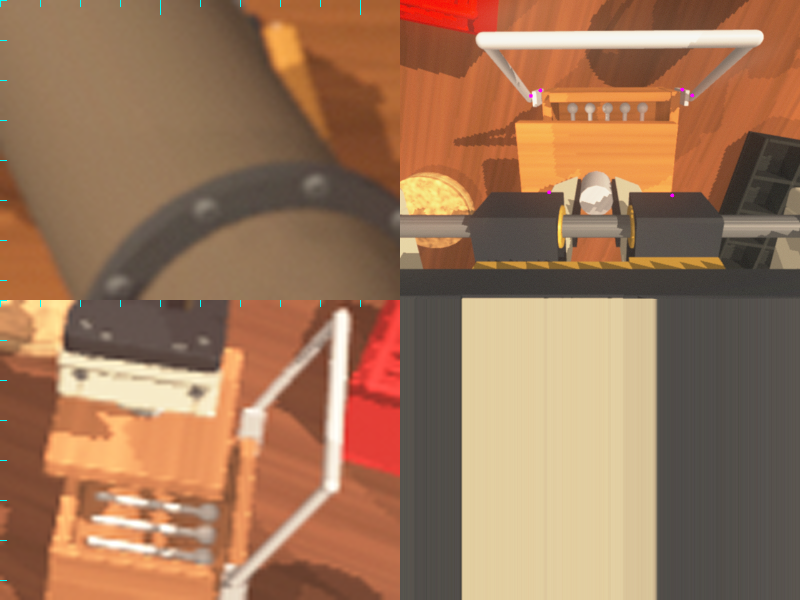

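```bash
python3 -m jog '[[[5,1,12,0,0,-0.005],[0,0,12,0,0,0],[0,0,10,0,0,0],[0,0,5,0,0,0],[0,0,0,0,0,0]]]'|grep -E 'pos|for'; for i in 1 2 3; do python3 -m jog '[[[0,0,1.5,0,0,0],[0,0,0,0,0,0]]]'|grep -E 'pos|force'; done
python3 -c "
from h import *
go(w(box,[-10,-10,66.3]),frame(DN,wd(box,[1,0,0])))"
```

```text
tcp_pos: [0.5499, 0.2102, 0.0733]
force: [0.2, -0.6, -0.9]
tcp_pos: [0.5503, 0.2104, 0.0725]
force: [-0.5, 0.7, -1.6]
tcp_pos: [0.5501, 0.2103, 0.0708]
force: [-0.4, 0.1, -0.8]
tcp_pos: [0.5501, 0.2102, 0.0692]
force: [0.3, 0.2, -0.7]
t 25.0 tcp [0.5501 0.2102 0.0692] F [ 0.3  0.2 -0.7] op 0.0209 q [-0.26  0.57 -0.29  1.81  0.22  0.79 -0.34]
 shift now [-0.7 -0.3  2.9]  turn [ 0.001  0.002 -0.   ]  shift after [-0.7 -0.3  2.9]
```

```bash
for i in 1 2 3 4; do python3 -m jog '[[[0,0,1,0,0,0],[0,0,0,0,0,0]]]'|grep -E 'pos|force'; done
```

```text
tcp_pos: [0.5501, 0.2103, 0.0682]
force: [-0.1, 0.1, -1.9]
tcp_pos: [0.5501, 0.2103, 0.0672]
force: [-0.5, -0.1, -0.8]
tcp_pos: [0.5502, 0.2104, 0.0663]
force: [-0.0, 0.0, -0.8]
tcp_pos: [0.5502, 0.2104, 0.0662]
force: [-2.4, -1.2, 8.8]
```

```bash
python3 -m jog '[[[0,0,-0.3,0,0,0],[0,0,0,0,0,0]]]'|grep -E 'force';for i in 1 2 3 4 5; do python3 -m jog '[[[1.5,0,0,0,0,0],[0,0,0,0,0,0]]]'|grep -E 'pos|force'; done
python3 -c "
from h import *
from rig import r
go(w(box,[-4,-4,66.3]),frame(DN,wd(box,[1,0,0])))
print(R.from_euler('z',-box[1]).apply(r.observe()['force']),r.observe()['wrist_torque'])"
```

```text
force: [-2.3, -1.1, 6.9]
tcp_pos: [0.5503, 0.2106, 0.0663]
force: [-1.5, -4.3, 7.4]
tcp_pos: [0.5501, 0.2119, 0.0663]
force: [0.5, -4.4, 6.4]
tcp_pos: [0.55, 0.2127, 0.0662]
force: [1.3, -5.9, 6.3]
tcp_pos: [0.5502, 0.2129, 0.0663]
force: [2.6, -8.5, 6.3]
tcp_pos: [0.5502, 0.213, 0.0663]
force: [4.4, -12.4, 7.4]
t 27.5 tcp [0.5502 0.213  0.0663] F [  4.4 -12.4   7.4] op 0.0209 q [-0.27  0.57 -0.28  1.81  0.23  0.79 -0.35]
 shift now [ 2.8  4.7 -0. ]  turn [ 0.002  0.008 -0.004]  shift after [ 2.8  4.8 -0. ]
[  0.29774246 -13.1036594    7.38477877] [-2.71730963 -0.91060549  0.20069662]
```

```bash
python3 -m jog '[[[-0.8,0,0,0,0,0],[0,0,0,0,0,0]]]'|grep -E 'force';for i in 1 2 3 4 5; do python3 -m jog '[[[0,1.5,0,0,0,0],[0,0,0,0,0,0]]]'|grep -E 'pos|force'; done
python3 -c "
from h import *
from rig import r
go(w(box,[-4,-4,66.3]),frame(DN,wd(box,[1,0,0])))
print(R.from_euler('z',-box[1]).apply(r.observe()['force']),r.observe()['wrist_torque'])"
```

```text
force: [3.2, -10.8, 6.7]
tcp_pos: [0.5503, 0.213, 0.0662]
force: [-0.7, -12.3, 12.3]
tcp_pos: [0.5503, 0.2131, 0.0662]
force: [-7.2, -13.9, 17.4]
tcp_pos: [0.5504, 0.2131, 0.0661]
force: [-10.6, -14.9, 22.5]
tcp_pos: [0.5506, 0.2133, 0.0661]
force: [-15.5, -16.6, 26.5]
tcp_pos: [0.5508, 0.2134, 0.066]
force: [-20.1, -17.7, 30.4]
t 29.0 tcp [0.5508 0.2134 0.066 ] F [-20.1 -17.7  30.4] op 0.0212 q [-0.27  0.58 -0.28  1.8   0.22  0.81 -0.35]
 shift now [ 2.5  4.  -0.3]  turn [-0.01   0.008 -0.002]  shift after [ 2.5  4.  -0.3]
[-24.57526578 -10.56732233  30.37273243] [-3.99730784  4.42827171  0.16491582]
```

```bash
python3 -m jog '[[[0,-3.5,0,0,0,0],[0,-3.5,-0.3,0,0,0],[0,0,0,0,0,0]]]'
python3 - <<'E'
from h import *
from rig import r
go(w(box,[-4,-4,66.3]),frame(DN,wd(box,[1,0,0])))
s=r.capture("scene");pickle.dump(s,open("pics/s5.pkl","wb"));c=r.capture("wrist");pickle.dump(c,open("pics/w5.pkl","wb"))
w_=cv2.resize(c["pixels"][:,:,::-1],(533,400))[80:330,80:480]
cv2.imwrite("pics/s5.png",np.hstack([crop(s,380,240,66,84,6),np.vstack([w_,np.zeros((254,400,3),np.uint8)])]))
E
```

```text
clock: 29.38
tcp_pos: [0.5503, 0.213, 0.0663]
tool_rot: [1.843, 2.536, -0.004]
force: [3.9, -9.1, 2.4]
opening: 0.0214
t 29.38 tcp [0.5503 0.213  0.0663] F [ 3.9 -9.1  2.4] op 0.0214 q [-0.27  0.57 -0.28  1.81  0.22  0.79 -0.35]
 shift now [2.8 4.6 0. ]  turn [ 0.002  0.007 -0.003]  shift after [2.7 4.6 0. ]
```

View pics/s5.png

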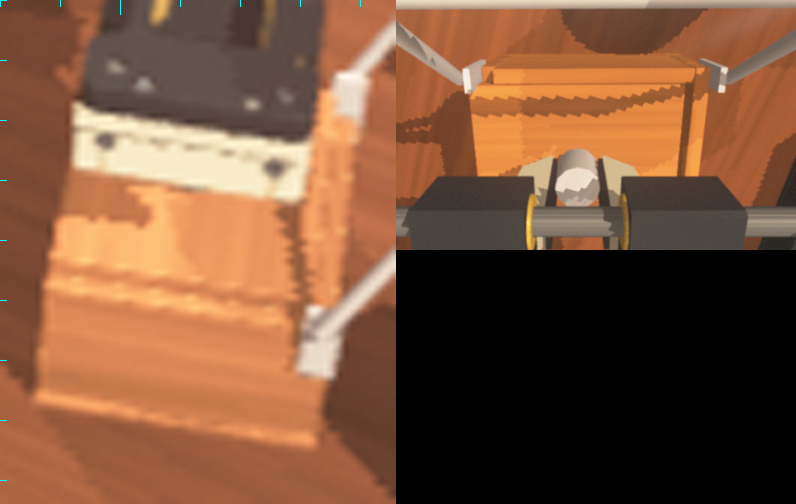

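Run:
```python
from h import *
c=load("w5");im=crop(c,300,150,0+300-0,75,1)
u0,v0=180,155
g=c["pixels"][v0:v0+75,u0:u0+200,::-1];cv2.imwrite("pics/a.png",np.vstack([cv2.resize(c["pixels"][155:230,150:350,::-1],None,fx=4,fy=4,interpolation=2),cv2.resize(c["pixels"][155:230,340:540,::-1],None,fx=4,fy=4,interpolation=2)]))
for f in([59,49,58],[51,41,58],[51,41,50],[59,41,58],[51,-10,58],[51,-10,60],[51,-10,50],[59,-10,58],[-59,49,58],[-59,41,58],[-59,41,50],[-59,-10,50]):
    print(f,P(c,w(box,f))[0].round(1))
```

```text
[59, 49, 58] [477.3 172.5]
[51, 41, 58] [456.1 191.5]
[51, 41, 50] [449.9 187.9]
[59, 41, 58] [475.  191.4]
[51, -10, 58] [444.3 300.4]
[51, -10, 60] [445.7 302.4]
[51, -10, 50] [439.1 292.8]
[59, -10, 58] [461.6 300.4]
[-59, 49, 58] [193.8 173.5]
[-59, 41, 58] [195.6 192.4]
[-59, 41, 50] [200.7 188.8]
[-59, -10, 50] [210.2 293.7]
```

View pics/a.png

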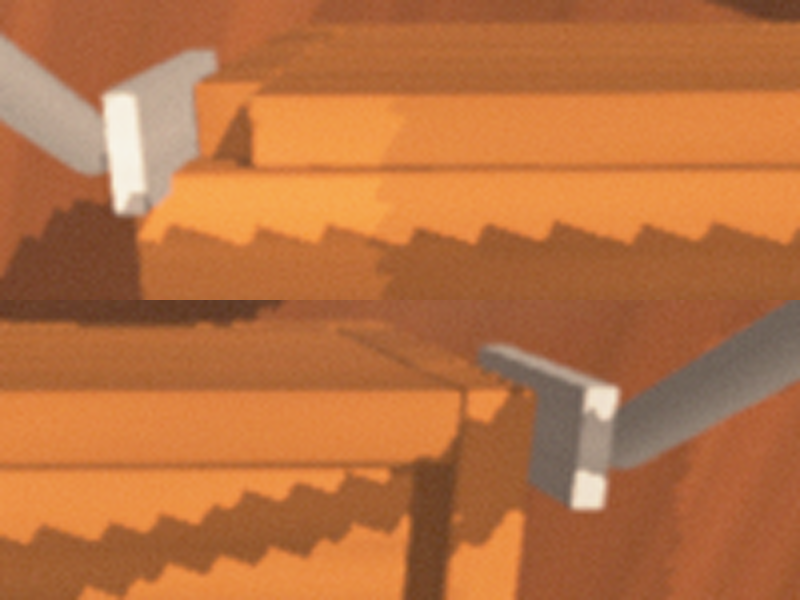

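```bash
python3 -m jog '[[[-2,0,0,0,0,0],[0,0,-1,0,0,0],[0,0,-1,0,0,0],[0,0,0,0,0,0]]]'|grep -E 'pos|force';for i in 1 2 3 4; do python3 -m jog '[[[0,1.2,0,0,0,0],[0,0,0,0,0,0]]]'|grep -E 'pos|force'; done
python3 -c "
from h import *
from rig import r
go(w(box,[-4,-4,66.3]),frame(DN,wd(box,[1,0,0])))
print(R.from_euler('z',-box[1]).apply(r.observe()['force']),r.observe()['wrist_torque'])"
```

```text
tcp_pos: [0.5499, 0.2133, 0.0677]
force: [3.1, -3.8, -1.4]
tcp_pos: [0.5502, 0.2132, 0.0673]
force: [1.5, -5.8, -1.6]
tcp_pos: [0.5506, 0.2132, 0.0671]
force: [-0.4, -6.6, -1.4]
tcp_pos: [0.5515, 0.2135, 0.067]
force: [-0.9, -6.8, 0.3]
tcp_pos: [0.5526, 0.2139, 0.0669]
force: [-1.9, -6.4, -1.0]
t 30.98 tcp [0.5526 0.2139 0.0669] F [-1.9 -6.4 -1. ] op 0.0212 q [-0.26  0.58 -0.28  1.8   0.22  0.8  -0.34]
 shift now [2.6 2.2 0.6]  turn [-0.003  0.005 -0.001]  shift after [2.6 2.2 0.6]
[-3.81329499 -5.48702345 -0.96815393] [-1.56638714  0.17031766  0.10354867]
```

Friction jam confirmed; unloaded it slides. Continue in +x.

```bash
for i in 1 2 3 4; do python3 -m jog '[[[-0.2,1.2,-0.1,0,0,0],[0,0,0,0,0,0]]]'|grep -E 'pos|force'; done
python3 -c "
from h import *
from rig import r
go(w(box,[-4,-4,66.3]),frame(DN,wd(box,[1,0,0])))
print(R.from_euler('z',-box[1]).apply(r.observe()['force']),r.observe()['wrist_torque'])"
```

```text
tcp_pos: [0.5538, 0.2143, 0.0671]
force: [-1.5, -6.3, -1.8]
tcp_pos: [0.5547, 0.2146, 0.0671]
force: [-2.1, -5.4, -1.6]
tcp_pos: [0.5548, 0.2146, 0.0671]
force: [-6.2, -6.3, 2.6]
tcp_pos: [0.5548, 0.2146, 0.067]
force: [-9.6, -8.2, 4.6]
t 31.98 tcp [0.5548 0.2146 0.067 ] F [-9.6 -8.2  4.6] op 0.0209 q [-0.26  0.58 -0.29  1.79  0.22  0.81 -0.34]
 shift now [ 2.6 -0.1  0.7]  turn [-0.007  0.005 -0.   ]  shift after [ 2.6 -0.1  0.7]
[-11.64175897  -4.83108145   4.57402853] [-1.76267467  2.0522543   0.16449245]
```

```bash
python3 -m jog '[[[0.5,0,0.8,0,0,0],[0.5,0,0.3,0,0,0],[0,0,0,0,0,0]]]'|grep -E 'pos|force';python3 -m jog '[[[0,0,0,0,0,0],[0,0,0,0,0,0],[0,0,0,0,0,0],[0,0,0,0,0,0],[0,0,0,0,0,0],[0,0,-30,0,0,0],[0,0,-40,0,0,0],[-40,0,-20,0,0,0],[-40,0,0,0,0,0],[0,0,0,0,0,0]]]' 0.5
python3 - <<'E'
from h import *
from rig import r
go(w(box,[-4,-4,66.3]),frame(DN,wd(box,[1,0,0])))
c=r.capture("wrist");s=r.capture("scene");pickle.dump(c,open("pics/w6.pkl","wb"));pickle.dump(s,open("pics/s6.pkl","wb"))
F=[[51,41,60],[51,-49,60],[-59,41,60],[-59,-49,60],[51,41,58],[59,49,58],[51,-49,58],[-51,41,58],[-4,-4,84]]
for f in F:print(f,P(c,w(box,f))[0].round(1))
a=cv2.resize(c["pixels"][40:440,60:580,::-1],(780//2*1,300));b=crop(s,378,232,66,50,6)[:300]
q=[int(v) for v in P(c,w(box,[-4,-4,60]))[0]]
u0=max(0,q[0]-130);v0=max(0,min(q[1]-100,280));print("crop",u0,v0)
cv2.imwrite("pics/w6.png",np.vstack([cv2.resize(c["pixels"][v0:v0+200,u0:u0+260,::-1],(520,400),interpolation=2),cv2.resize(b[:200],(520,200))]))
E
```

```text
tcp_pos: [0.5548, 0.2144, 0.0663]
force: [-10.8, -10.8, 10.1]
clock: 33.6
tcp_pos: [0.5844, 0.1378, 0.1575]
tool_rot: [1.848, 2.535, -0.003]
force: [-0.4, 0.7, 0.1]
opening: 0.0456
t 33.6 tcp [0.5844 0.1378 0.1575] F [-0.4  0.7  0.1] op 0.0456 q [-0.12  0.48 -0.3   1.7   0.17  0.98 -0.16]
 shift now [85.2 -5.  90.8]  turn [ 0.001  0.005 -0.006]  shift after [84.8 -4.3 91.2]
[51, 41, 60] [401.7  19.1]
[51, -49, 60] [393.2 176. ]
[-59, 41, 60] [209.7  20.3]
[-59, -49, 60] [221.7 177.1]
[51, 41, 58] [401.   19.8]
[59, 49, 58] [415.8   4.1]
[51, -49, 58] [392.6 175.5]
[-51, 41, 58] [224.4  21. ]
[-4, -4, 84] [306.  101.9]
crop 176 2
```

View pics/w6.png

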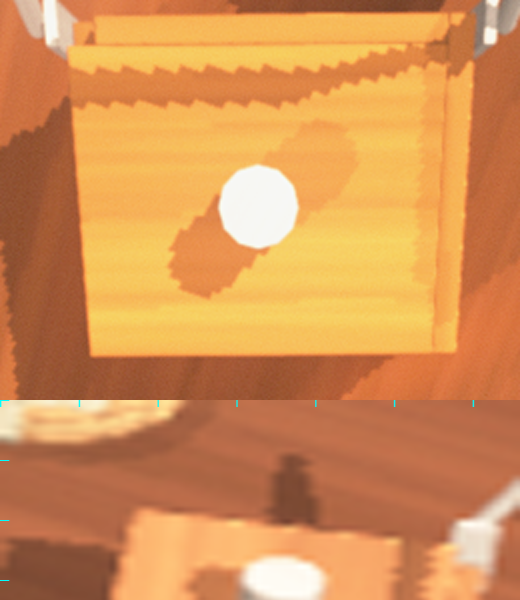

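```bash
python3 -m jog '[[[-10,0,20,0,0,0],[0,0,30,0,0,0],[0,0,30,0,0,0],[0,0,10,0,0,0],[0,0,8,0,0,0],[0,0,0,0,0,0]]]' 1 20
python3 -c "
from h import *
go(w(box,[-4,-62,54.5]),frame(DN,wd(box,[1,0,0])))"
```

```text
clock: 34.45
tcp_pos: [0.5863, 0.1331, 0.0597]
tool_rot: [1.841, 2.542, -0.0]
force: [0.5, 0.2, -0.1]
opening: 0.0005
t 34.45 tcp [0.5863 0.1331 0.0597] F [ 0.5  0.2 -0.1] op 0.0005 q [-0.13  0.59 -0.27  1.79  0.22  0.79 -0.19]
 shift now [31.9 -4.7  5.1]  turn [0.001 0.002 0.   ]  shift after [31.9 -4.7  5.2]
```

```bash
python3 -m jog '[[[15,-4.5,5,0,0,0],[14,0,0,0,0,0],[0,0,0,0,0,0]]]'|grep -E 'pos|force'; for i in 1 2 3 4; do python3 -m jog '[[[1.2,0,0,0,0,0],[0,0,0,0,0,0]]]'|grep -E 'pos|force'; done
python3 -c "
from h import *
go(w(box,[-4,-58.5,54.5]),frame(DN,wd(box,[1,0,0])))"
```

```text
tcp_pos: [0.5723, 0.1613, 0.0548]
force: [0.4, -0.3, -0.3]
tcp_pos: [0.5728, 0.1595, 0.0544]
force: [-0.2, -0.5, -0.9]
tcp_pos: [0.5723, 0.1609, 0.0544]
force: [-0.1, 0.4, -0.8]
tcp_pos: [0.5718, 0.1622, 0.0543]
force: [0.3, 0.8, -0.5]
tcp_pos: [0.5715, 0.1631, 0.0544]
force: [0.2, -1.1, -0.2]
t 35.83 tcp [0.5715 0.1631 0.0544] F [ 0.2 -1.1 -0.2] op 0.0007 q [-0.18  0.59 -0.27  1.81  0.22  0.77 -0.25]
 shift now [ 2.3  0.  -0.2]  turn [ 0.001  0.003 -0.   ]  shift after [ 2.3  0.  -0.1]
```

```bash
for i in 1 2 3 4 5; do python3 -m jog '[[[1.2,0,0,0,0,0],[0,0,0,0,0,0]]]'|grep -E 'pos|force'; done
python3 -c "
from h import *
go(w(box,[-4,-58.5,54.5]),frame(DN,wd(box,[1,0,0])))"
```

```text
tcp_pos: [0.5714, 0.1632, 0.0543]
force: [2.3, -4.8, 0.5]
tcp_pos: [0.5714, 0.1633, 0.0543]
force: [3.4, -7.1, 0.7]
tcp_pos: [0.5714, 0.1634, 0.0543]
force: [4.8, -10.5, 1.9]
tcp_pos: [0.5714, 0.1634, 0.0543]
force: [4.1, -13.2, 2.7]
tcp_pos: [0.5713, 0.1635, 0.0543]
force: [5.1, -15.2, 2.6]
t 37.08 tcp [0.5713 0.1635 0.0543] F [  5.1 -15.2   2.6] op 0.0005 q [-0.19  0.59 -0.26  1.81  0.22  0.77 -0.26]
 shift now [ 1.8  0.1 -0.2]  turn [ 0.001  0.008 -0.004]  shift after [ 1.9  0.1 -0.2]
```

```bash
python3 -m jog '[[[-6,0,0,0,0,0],[-20,-10,0,0,0,0],[0,-30,0,0,0,0],[0,-40,0,0,0,0],[0,-26,0,0,0,0],[40,0,0,0,0,0],[37,0,0,0,0,0],[0,0,0,0,0,0]]]'|grep -E 'pos|force'
python3 -c "
from h import *
go(w(box,[-59,-4,54.5]),frame(DN,wd(box,[1,0,0])))"
```

```text
tcp_pos: [0.4516, 0.187, 0.0543]
force: [-0.3, -0.6, -0.3]
t 38.08 tcp [0.4516 0.187  0.0543] F [-0.3 -0.6 -0.3] op 0.0005 q [-0.28  0.47 -0.29  2.07  0.22  0.64 -0.4 ]
 shift now [-3.5 51.5 -0.1]  turn [0.001 0.    0.005]  shift after [-3.3 51.5 -0.2]
```

```bash
python3 -m jog '[[[-3,16,0,0,0,0],[0,0,0,0,0,0]]]'|grep -E 'pos|force'; python3 -m jog '[[[0,2,0,0,0,0],[0,2,0,0,0,0],[0,2,0,0,0,0],[0,2,0,0,0,0]]]'|grep -E 'pos|force'; python3 -m jog '[[[0,2,0,0,0,0],[0,2,0,0,0,0],[0,2,0,0,0,0]]]'|grep -E 'pos|force'
python3 -c "
from h import *
go(w(box,[-59,-4,54.5]),frame(DN,wd(box,[1,0,0])))"
```

```text
tcp_pos: [0.4713, 0.1854, 0.0542]
force: [0.3, -0.7, 0.5]
tcp_pos: [0.4768, 0.1891, 0.0541]
force: [0.9, 0.2, -0.1]
tcp_pos: [0.4825, 0.191, 0.0541]
force: [-0.3, -1.0, 0.2]
t 39.2 tcp [0.4825 0.191  0.0541] F [-0.3 -1.   0.2] op 0.0005 q [-0.27  0.5  -0.28  2.    0.22  0.67 -0.38]
 shift now [ 2.6 20.9 -0.4]  turn [0.001 0.002 0.   ]  shift after [ 2.6 20.9 -0.4]
```

```bash
for i in 1 2 3; do python3 -m jog '[[[0,1.5,0,0,0,0],[0,1.5,0,0,0,0],[0,0,0,0,0,0]]]'|grep -E 'pos|force'; done
python3 -c "
from h import *
go(w(box,[-59,-4,54.5]),frame(DN,wd(box,[1,0,0])))"
```

```text
tcp_pos: [0.4853, 0.1919, 0.0541]
force: [-0.4, 1.0, 0.9]
tcp_pos: [0.4883, 0.1929, 0.0542]
force: [-0.4, 0.3, 0.7]
tcp_pos: [0.4911, 0.1938, 0.0542]
force: [-1.0, -0.5, -0.4]
t 40.33 tcp [0.4911 0.1938 0.0542] F [-1.  -0.5 -0.4] op 0.0004 q [-0.27  0.51 -0.28  1.97  0.22  0.68 -0.37]
 shift now [ 2.6 11.8 -0.3]  turn [ 0.001  0.002 -0.   ]  shift after [ 2.6 11.8 -0.3]
```

```bash
for i in 1 2 3; do python3 -m jog '[[[0,1.5,0,0,0,0],[0,1.5,0,0,0,0],[0,0,0,0,0,0]]]'|grep -E 'pos|force'; done
python3 -c "
from h import *
go(w(box,[-59,-4,54.5]),frame(DN,wd(box,[1,0,0])))"
```

```text
tcp_pos: [0.4931, 0.1944, 0.0539]
force: [-3.9, -0.6, 1.3]
tcp_pos: [0.4934, 0.1944, 0.0535]
force: [-13.3, -3.3, 8.9]
tcp_pos: [0.4936, 0.1945, 0.0534]
force: [-21.5, -6.5, 17.9]
t 41.45 tcp [0.4936 0.1945 0.0534] F [-21.5  -6.5  17.9] op 0.0005 q [-0.27  0.52 -0.28  1.96  0.22  0.7  -0.37]
 shift now [ 2.7  9.3 -1.2]  turn [-0.01   0.004  0.001]  shift after [ 2.7  9.3 -1.1]
```

```bash
python3 -m jog '[[[0,-12,-2,0,0,0],[0,-6,-30,0,0,0],[0,0,-50,0,0,0],[0,0,-50,0,0,0],[20,20,-25,0,0,0],[30,35,0,0,0,0],[35,40,0,0,0,0],[30,35,0,0,0,0],[0,0,0,0,0,0]]]'|grep -E 'pos|force'
python3 -c "
from h import *
go(w(box,[30,112,122]),frame(DN,wd(box,[1,0,0])))"
```

```text
tcp_pos: [0.5705, 0.3447, 0.2103]
force: [-0.3, -0.2, -0.6]
t 42.58 tcp [0.5705 0.3447 0.2103] F [-0.3 -0.2 -0.6] op 0.0006 q [-0.42  0.54 -0.32  1.46  0.18  1.17 -0.45]
 shift now [ -0.1 -21.8  88.3]  turn [0.002 0.    0.003]  shift after [ -0.2 -21.6  88.3]
```

```bash
python3 -m jog '[[[0,-21,20,0,0,0],[0,0,35,0,0,0],[0,0,30,0,0,0],[0,0,0,0,0,0],[-6,0,0,0,0,0],[-6,0,0,0,0,0],[-6,0,0,0,0,0]]]'|grep -E 'pos|force'
python3 -c "
from h import *
go(w(box,[30,95,122]),frame(DN,wd(box,[1,0,0])))"
```

```text
tcp_pos: [0.5564, 0.3184, 0.1278]
force: [-0.9, 4.8, 4.0]
t 43.45 tcp [0.5564 0.3184 0.1278] F [-0.9  4.8  4. ] op 0.0002 q [-0.39  0.57 -0.32  1.63  0.21  0.97 -0.46]
 shift now [ 3.5 -0.   5.8]  turn [ 0.004 -0.     0.   ]  shift after [3.5 0.  5.8]
```

```bash
python3 -m jog '[[[-8,0,1,0,0,0],[-8,0,1,0,0,0],[-8,0,1,0,0,0],[-8,0,1,0,0,0],[-8,0,1,0,0,0],[-8,0,1,0,0,0],[0,0,0,0,0,0]]]'|grep -E 'pos|force'
python3 -c "
from h import *
go(w(box,[30,-3,116]),frame(DN,wd(box,[1,0,0])))"
```

```text
tcp_pos: [0.5709, 0.2698, 0.1196]
force: [0.8, -0.7, 0.6]
t 44.33 tcp [0.5709 0.2698 0.1196] F [ 0.8 -0.7  0.6] op 0.0006 q [-0.32  0.57 -0.31  1.66  0.21  0.95 -0.39]
 shift now [-43.8   1.4   3.8]  turn [ 0.     0.004 -0.002]  shift after [-43.8   1.3   3.6]
```

```bash
python3 -m jog '[[[-8,0,1,0,0,0],[-8,0,1,0,0,0],[-8,0,1,0,0,0]]]'|grep -E 'pos|force'; python3 -m jog '[[[-7,0,1,0,0,0],[-7,0,1,0,0,0],[-5,0,0,0,0,0]]]'|grep -E 'pos|force'
python3 - <<'E'
from h import *
go(w(box,[30,-3,116]),frame(DN,wd(box,[1,0,0])))
from rig import r
s=r.capture("scene");pickle.dump(s,open("pics/s7.pkl","wb"))
for q in (.6,.8,1.0,1.3,2.03):
  print(q,[P(s,w(box,[x,45-82*np.cos(q),64+82*np.sin(q)]))[0].round(0) for x in(-65.5,65.5)])
# bright gray bar pixels: 
hsv=cv2.cvtColor(s["pixels"],cv2.COLOR_RGB2HSV);m=((hsv[...,1]<40)&(hsv[...,2]>150)).astype(np.uint8)
for v in range(200,310,4):
  u=np.where(m[v,370:480])[0]+370
  if len(u):print(v,u.min(),u.max(),len(u))
E
```

```text
tcp_pos: [0.5778, 0.2486, 0.1168]
force: [-1.9, 4.0, -3.4]
tcp_pos: [0.5829, 0.232, 0.1145]
force: [-2.5, 11.1, -8.9]
t 45.08 tcp [0.5829 0.232  0.1145] F [-2.5 11.1 -8.9] op 0.0005 q [-0.25  0.57 -0.31  1.67  0.21  0.93 -0.33]
 shift now [-4.1  1.7 -1.5]  turn [-0.    -0.     0.001]  shift after [-4.1  1.7 -1.5]
0.6 [array([409., 232.]), array([401., 273.])]
0.8 [array([414., 228.]), array([407., 270.])]
1.0 [array([421., 226.]), array([414., 267.])]
1.3 [array([432., 223.]), array([426., 265.])]
2.03 [array([460., 229.]), array([457., 271.])]
204 443 443 1
208 436 437 2
212 435 436 2
216 435 435 1
256 439 439 1
268 413 416 4
272 411 414 4
276 413 415 3
280 417 419 3
284 422 423 2
288 426 427 2
292 430 435 6
296 434 435 2
300 431 434 4
```

```bash
python3 -m jog '[[[4,0,0,0,0,0],[0,0,-20,0,0,0],[0,0,-17,0,0,0],[-9,0,0,0,0,0],[-9,0,0,0,0,0],[0,0,0,0,0,0]]]'|grep -E 'pos|force'
python3 -c "
from h import *
go(w(box,[30,-16,130]),frame(DN,wd(box,[1,0,0])))"
```

```text
tcp_pos: [0.5886, 0.2154, 0.1515]
force: [0.1, -0.0, -0.5]
t 45.88 tcp [0.5886 0.2154 0.1515] F [ 0.1 -0.  -0.5] op 0.0005 q [-0.22  0.53 -0.32  1.64  0.19  1.01 -0.29]
 shift now [ 0.5  1.5 21.5]  turn [-0.     0.003 -0.002]  shift after [ 0.4  1.5 21.5]
```

```bash
python3 -m jog '[[[0,0,12,0,0,0],[0,0,10,0,0,0],[-2,0,8,0,0,0],[-2,0,8,0,0,0],[0,0,0,0,0,0]]]'|grep -E 'pos|force';python3 -m jog '[[[-3,0,7,0,0,0],[-3,0,7,0,0,0]]]'|grep -E 'pos|force'
python3 -c "
from h import *
go(w(box,[30,-33,92]),frame(DN,wd(box,[1,0,0])))"
```

```text
tcp_pos: [0.5898, 0.2126, 0.1135]
force: [0.7, 0.2, 0.0]
tcp_pos: [0.592, 0.2075, 0.1001]
force: [1.2, -2.9, 4.2]
t 46.75 tcp [0.592  0.2075 0.1001] F [ 1.2 -2.9  4.2] op 0.0006 q [-0.22  0.58 -0.3   1.69  0.21  0.9  -0.29]
 shift now [-8.   0.7  8.1]  turn [ 0.002  0.003 -0.   ]  shift after [-8.   0.8  8.1]
```

```bash
python3 -m jog '[[[-4,0,4,0,0,0],[-4,0,5,0,0,0],[-2,0,6,0,0,0],[-1.5,0,6,0,0,0],[0,0,0,0,0,0]]]'|grep -E 'pos|force';python3 -m jog '[[[-1,0,4,0,0,0],[0,0,3,0,0,0]]]'|grep -E 'pos|force'
python3 -c "
from h import *
go(w(box,[30,-37,68]),frame(DN,wd(box,[1,0,0])))"
```

```text
tcp_pos: [0.5948, 0.1964, 0.0785]
force: [-0.5, 0.7, -0.6]
tcp_pos: [0.5954, 0.1958, 0.0722]
force: [0.2, -0.7, 1.1]
t 47.62 tcp [0.5954 0.1958 0.0722] F [ 0.2 -0.7  1.1] op 0.0004 q [-0.21  0.61 -0.3   1.71  0.23  0.85 -0.29]
 shift now [0.2 1.1 4.2]  turn [ 0.001  0.002 -0.   ]  shift after [0.2 1.1 4.2]
```

```bash
for i in 1 2 3 4; do python3 -m jog '[[[0,0,1.5,0,0,0],[0,0,0,0,0,0]]]'|grep -E 'pos|force'; done
```

```text
tcp_pos: [0.5955, 0.1957, 0.0707]
force: [-0.6, 0.1, 0.2]
tcp_pos: [0.5955, 0.1957, 0.0693]
force: [0.0, -0.9, 0.6]
tcp_pos: [0.5956, 0.1957, 0.0681]
force: [-0.3, -1.6, 4.3]
tcp_pos: [0.5957, 0.1958, 0.0676]
force: [-4.4, -3.1, 15.2]
```

```bash
python3 -m jog '[[[0,0,0.8,0,0,0],[0,0,0,0,0,0],[0,0,-10,0,0,0],[0,0,-30,0,0,0],[0,0,-50,0,0,0],[-45,-10,-10,0,0,0],[-45,-10,0,0,0,0],[0,0,0,0,0,0]]]'|grep -E 'clock|pos|force'
python3 - <<'E'
from h import *
from rig import r
c=r.capture("wrist");s=r.capture("scene");pickle.dump(c,open("pics/w8.pkl","wb"));pickle.dump(s,open("pics/s8.pkl","wb"))
F=[[51,41,60],[51,-49,60],[-59,41,60],[-59,-49,60],[59,49,58],[65.5,-37,64],[-65.5,-37,64]]
for f in F:print(f,P(c,w(box,f))[0].round(1),P(s,w(box,f))[0].round(1))
q=P(c,w(box,[-4,-4,60]))[0].astype(int);u0=max(0,min(q[0]-130,380));v0=max(0,q[1]-100);print(u0,v0)
cv2.imwrite("pics/w8.png",np.hstack([cv2.resize(c["pixels"][v0:v0+200,u0:u0+260,::-1],(520,400),interpolation=2),crop(s,385,225,70,100,4)]))
E
```

```text
clock: 49.62
tcp_pos: [0.6051, 0.099, 0.1657]
force: [-0.1, 0.4, 0.1]
[51, 41, 60] [389.6 -64.4] [431.3 291.2]
[51, -49, 60] [382.3 105.1] [387.4 284.3]
[-59, 41, 60] [193.  -62.9] [435.4 256. ]
[-59, -49, 60] [207.2 106.3] [394.5 250. ]
[59, 49, 58] [404.1 -80. ] [434.9 295.3]
[65.5, -37, 64] [408.1  84.1] [392.3 288.7]
[-65.5, -37, 64] [193.1  85.6] [400.4 247.5]
163 0
```

View pics/w8.png

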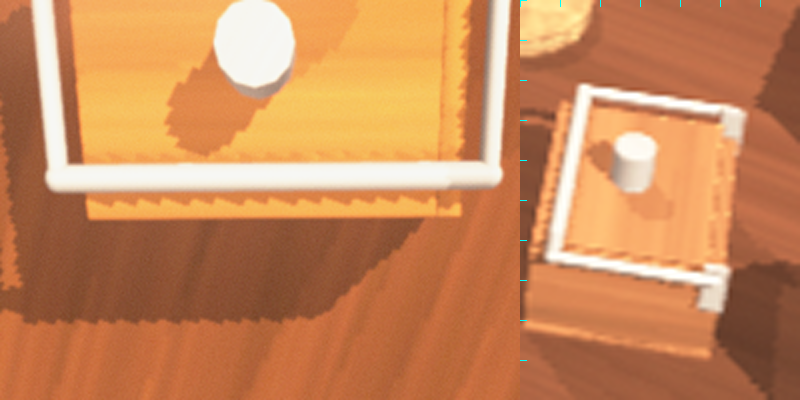

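Run:
```python
from h import *
from rig import r
a=load("scene0")["pixels"].astype(int);b=load("s8")["pixels"].astype(int)
for n,(u0,v0,u1,v1) in dict(bottle=(132,140,180,226),jug=(480,285,562,376),julep=(218,245,262,298),jigger=(268,272,298,320),tray=(302,312,406,384),coast=(362,208,406,240),red=(464,216,516,270),yellow=(256,145,284,192)).items():
    print(n,(np.abs(a-b)[v0:v1,u0:u1].max(2)>40).mean().round(3))
print(r.observe()["clock"],r.observe()["force"]);r.job_done()
```

```text
bottle 0.0
jug 0.0
julep 0.0
jigger 0.0
tray 0.0
coast 0.102
red 0.0
yellow 0.904
49.725 [-0.14277535  0.16340087 -0.59318244]
the job is handed in; nothing more can be done
```

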